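# Spread sawn branch rounds to dry

### The arm

A 7-joint arm with a two-finger parallel gripper is mounted at the origin on the work surface. World frame = base frame: x ahead of the robot, y to its left, z up, the work surface at z = 0. Lengths are in m, angles in rad, forces in N, time in s.
With the tool pointing down it reaches from about 0.4 to 0.85 m from the base axis. Payload 4.5 kg.
Tool frame: the origin (TCP) lies at the very end of the fingers, on their centre line; the grasp point (between the pads) lies 19 mm behind it (bot.grasp_offset is the distance from the TCP to the grasp point, in m); z points along the fingers, y is the line along which they close (so a half turn about z gives the same grasp; the last joint's range is limited). The gripper opens to 85 mm and grips with 20 to 120 N. Pads are 22 mm wide; open, the fingers measure 114 mm over their backs; the gripper's body (76 mm by 85 mm) begins 54 mm behind the grasp point. The pads swing forward as they close: fully open they stand 13 mm farther back than shut.
Start: joints at [1.187, 0.689, -0.195, 1.565, 0.157, 0.902, -0.215], TCP at [0.254, -0.571, 0.231] pointing down, gripper open.
Joint ranges: [-3.01, 3.01], [-0.46, 2.08], [-1.47, 1.51], [0.13, 2.56], [-1, 4.14], [0.04, 2.09], [-2.66, 2.66]. Speed limits (rad/s): [2.57, 2.57, 3.14, 3.14, 3.14, 3.14, 3.14].

### API

Orientations are given as a 3x3 rotation matrix whose columns are the frame's x, y, z axes.
In Python, from cell import bot, read_camera, workorder gives the robot as it stands.
- The arm moves only by the tool drive_tool, never from a script. Its argument "series" is one flat list of numbers, 5 for each row, row after row: the gripper command: -1 is shut, 1 is fully open, values between are in proportion, then the shift along the tool's x, y, z in cm, then the turn about the tool's z in rad. A call has 1 to 8 rows; each row is the pose to reach, as a shift and turn from the pose commanded when the call began, along the tool's axes at that moment; what a row does not reach only later rows make up. A row lasts 1/12 s, in which the tool goes at most 41.7 mm and 7.16 degrees, less where a joint would pass 70% of its speed; a pose out of reach is approached as far as the arm can. A call with a gripper value outside its range is refused whole. The fingers move at their own pace and stop on an object; "newtons" is the grip in N (left out, the last holds). Time passes only in rows, so rows that repeat a pose let the fingers close. It gives the time, the measured TCP pose, the force, the opening and the grip force at its end, in the units of the state.
- bot.get_state(): the state, without advancing time (a new reading comes with each control period).
- read_camera(name): name is "scene" or "top" or "wrist"; returns a dict with "img" (400x640x3 uint8, blue, green, red), "vertical_fov" (degrees; the focal length in pixels is half the picture's height over the tangent of half this angle, whatever the lens; pixels are square), "cx", "cy" (the principal point, pixels), "distortion" ([k1, k2, p1, p2, k3] as OpenCV has them; the pictures are not rectified), "world_to_cam" (4x4, takes a point from world to camera coordinates); the wrist camera has in their place "hand_eye" (4x4, takes a point from camera to tool coordinates, whose origin is the TCP and whose axes are the flange's). Camera axes: x right, y down, z forward; pixel columns grow to the right and rows downward; lengths in m; the calibration is good to about 2 mm. A picture is of the moment at which its call begins: read the wrist's pose just before it. There is no depth.
- workorder.close_job(): hands the job in; it is judged then, once.
The state is a dict: "time": time; "joints": joint angles; "qd": joint speeds; "effort": joint torques, N m; "tool_pos": TCP position; "ee_rot": TCP orientation; "contact_force": force on the tool from outside, world axes, zero at the start; "moment": the same for the moment, N m; "width": opening from 0.0 (shut) to 1.0 (fully open); "grasp_force": force on a finger pad.
Only numpy, scipy, OpenCV 4.12 (cv2) and the standard library are available. Lean on these libraries where they do the work, as an engineer would, in place of code of your own. Each camera call takes 0.05 s, during which the arm holds its last target. There are 200 camera calls.

### The job

The three freshly sawn branch rounds (dark bark, pale faces) are heaped on the blue drying tray. Spread them into one even layer so that air gets all round them: each standing flat on a sawn face on the floor of the tray, with at least 5 cm of bare tray between any two rounds. The pebble that also lies in the tray does not count.

Things in the scene. Friction and masses are not known exactly. Their poses are not given: they have to be found in the camera images.
- tray: blue enamelled steel tray fixed to the table, 242 (x) by 352 mm (y) outside, rim 6 mm thick and 20 mm high; inside 230 by 340 mm, flat floor 6 mm above the table. Origin: centre of its underside, at table height; z up; its long side runs roughly left to right. A loose grey pebble, 48 mm wide, 28 tall, lies near x = 84, y = -139 mm in the tray's frame; it does not matter. Other things stand outside the tray.
- round1_mid (a point): a round sawn from a branch: upright wooden cylinder 50 mm in diameter and 46 mm tall, dark brown bark, pale sawn faces top and bottom, about 65 g. This point is its centre; z is its axis, upright at the start. The three are alike: two stand side by side on the tray floor, about 2 mm apart, the third stands on top across both.
- round2_mid (a point): a round sawn from a branch: upright wooden cylinder 50 mm in diameter and 46 mm tall, dark brown bark, pale sawn faces top and bottom, about 65 g. This point is its centre; z is its axis, upright at the start. The three are alike: two stand side by side on the tray floor, about 2 mm apart, the third stands on top across both.
- round3_mid (a point): a round sawn from a branch: upright wooden cylinder 50 mm in diameter and 46 mm tall, dark brown bark, pale sawn faces top and bottom, about 65 g. This point is its centre; z is its axis, upright at the start. The three are alike: two stand side by side on the tray floor, about 2 mm apart, the third stands on top across both.
There are look-alikes about, which are no part of the job. What is shaped like the part that bears round3_mid but pink is not meant.

How it is judged:
At the end, for the whole second after the job is handed in: All three rounds stand on the tray floor, upright on a sawn face within 10 degrees (either face up), wholly inside the rim, at rest, with the centres of any two at least 95 mm apart (x of round1_mid in the frame of tray between -0.095 and 0.095 m and y of round1_mid in the frame of tray between -0.15 and 0.15 m and z of each of round1_mid, round2_mid, round3_mid in the frame of tray below 0.035 m and angle between the z axis of each of round1_mid, round2_mid, round3_mid and the z axis of tray, either way round below 0.17 rad and linear speed of each of round1, round2, round3 below 0.02 m/s and x of round2_mid in the frame of tray between -0.095 and 0.095 m and y of round2_mid in the frame of tray between -0.15 and 0.15 m and x of round3_mid in the frame of tray between -0.095 and 0.095 m and y of round3_mid in the frame of tray between -0.15 and 0.15 m and horizontal distance between round1_mid and round2_mid above 0.095 m and horizontal distance between each of round1_mid, round2_mid and round3_mid above 0.095 m); the robot touches nothing.
It also fails if it takes over 48 s, if anything falls off the work surface, if the arm or the gripper's body presses on something with over 40 N, if the wrist force passes 120 N, or if a joint passes its speed limit or range.

## Working session

There is one attempt and no reset: what is moved stays moved. The work goes in short steps, Python scripts to look and compute and a tool call to move; the robot and the scene stay as the last step left them, time stands still between calls to the robot, and variables do not carry over. Pictures are saved under pics/ and viewed, at most 10 in all, crops included, and the job is handed in when it is done.

Besides the shell and the picture viewer there is one more tool, called after ">>>" as name(argument=value, ...) on one line, values as JSON. drive_tool: Moves the arm, as the interface text tells. Its arguments: {"type":"object","properties":{"series":{"type":"array"},"newtons":{"type":"number"}},"required":["series"]}

```bash
ls; mkdir -p pics
python3 - <<'E'
from cell import bot, read_camera, workorder
import cv2,numpy as np
s=bot.get_state();print({k:np.round(v,3).tolist() for k,v in s.items()})
for n in("scene","top"):
    c=read_camera(n);cv2.imwrite(f"pics/{n}0.png",c["img"]);print(n,c["vertical_fov"],c["cx"],c["cy"],c["distortion"],np.round(c["world_to_cam"],3).tolist())
E
```

```text
pics
{'time': 0.0, 'joints': [1.187, 0.69, -0.195, 1.566, 0.157, 0.902, -0.215], 'qd': [0.0, 0.0, 0.001, 0.001, -0.001, -0.001, -0.002], 'effort': [-0.0, -53.961, -1.267, -15.854, 0.009, 0.009, -0.0], 'tool_pos': [0.253, -0.571, 0.23], 'ee_rot': [[0.914, 0.406, -0.001], [0.406, -0.914, 0.002], [-0.0, -0.002, -1.0]], 'contact_force': [-0.278, 0.04, -0.289], 'moment': [0.02, -0.015, 0.047], 'grasp_force': 0.0, 'width': 0.999}
scene 49.1544354848417 317.4900270655115 204.22727505170027 [-0.10078534  0.          0.          0.          0.        ] [[0.332, 0.943, -0.01, -0.042], [0.792, -0.284, -0.54, -0.375], [-0.513, 0.172, -0.841, 1.177], [0.0, 0.0, 0.0, 1.0]]
top 54.903831458932046 321.63644908948004 203.0891434758856 [-0.07919339  0.          0.          0.          0.        ] [[0.156, -0.988, 0.004, -0.157], [-0.959, -0.152, -0.238, 0.467], [0.235, 0.033, -0.971, 0.647], [0.0, 0.0, 0.0, 1.0]]
```

View pics/top0.png

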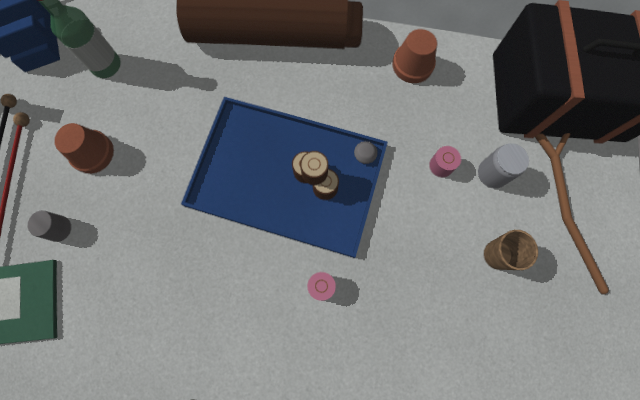

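View pics/scene0.png

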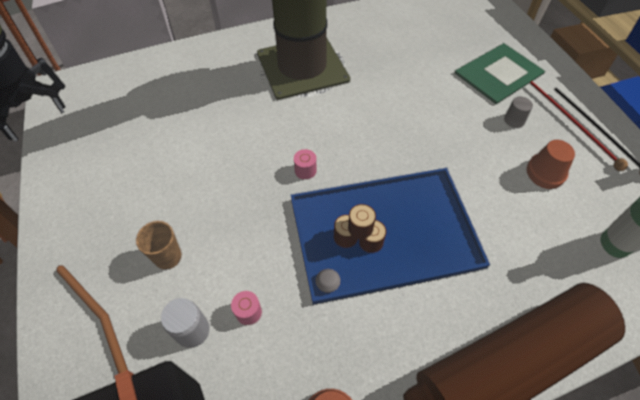

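The top view shows three pale-faced, dark-bark rounds at about (303,166), (314,164) (the upper one) and (326,183), on the blue tray. The tray corners are near (226,100), (386,143), (358,254) and (183,204), and the pebble is at (366,152).
Possible look-alikes are the pink cylinders at (446,161) and (321,286), the grey can at (503,166), the dark cylinder at (50,226), and the flower pots. I choose the three brown ones on the tray and check them in a crop.

```bash
cat > h.py <<'E'
from cell import bot, read_camera
import cv2,numpy as np
def K(c):
    f=200/np.tan(np.radians(c["vertical_fov"])/2)
    return np.array([[f,0,c["cx"]],[0,f,c["cy"]],[0,0,1.]])
def cast(c,uv,z,T=None):
    """pixels -> world points at height z"""
    T=np.linalg.inv(c["world_to_cam"]) if T is None else T
    p=cv2.undistortPoints(np.array(uv,float).reshape(-1,1,2),K(c),np.array(c["distortion"]))[:,0]
    d=np.c_[p,np.ones(len(p))]@T[:3,:3].T; o=T[:3,3]
    return o+d*((z-o[2])/d[:,2])[:,None]
def blue(img):
    h=cv2.cvtColor(img,cv2.COLOR_BGR2HSV)
    return cv2.inRange(h,(105,120,40),(125,255,255))
def pale(img):
    h=cv2.cvtColor(img,cv2.COLOR_BGR2HSV)
    return cv2.inRange(h,(8,40,120),(30,200,255))
def tray(c):
    m=blue(c["img"]); cs=cv2.findContours(m,0,2)[0]
    # tray: blue blob holding the picture's middle region
    k=max((x for x in cs),key=cv2.contourArea)
    h=cv2.convexHull(k); q=cv2.approxPolyDP(h,8,True)[:,0]
    return q
E
python3 - <<'E'
from h import *
for n in("top","scene"):
    c=read_camera(n);q=tray(c);print(n,q.tolist());P=cast(c,q,0.02)[:,:2]
    print(P.round(3).tolist(), [round(float(np.linalg.norm(P[i]-P[i-1])),3) for i in range(len(P))],P.mean(0).round(3))
    m=pale(c["img"])
    for k in cv2.findContours(m,0,2)[0]:
        if cv2.contourArea(k)>60:
            x=k[:,0].mean(0); print(cv2.contourArea(k),cv2.boundingRect(k),cast(c,[x],.052).round(3),cast(c,[x],.098).round(3))
    u,v=(315,172) if n=="top" else (360,228)
    cv2.imwrite(f"pics/{n}c.png",np.vstack([cv2.resize(i[v-35:v+35,u-50:u+50],None,fx=4,fy=4,interpolation=2) for i in (c["img"],cv2.cvtColor(m,8))]))
a,b=[cv2.imread(f"pics/{n}c.png") for n in("top","scene")];cv2.imwrite("pics/crop1.png",np.hstack([a,b]))
E
```

```text
top [[224, 98], [386, 142], [354, 257], [182, 204]]
[[0.686, 0.156], [0.64, -0.189], [0.402, -0.157], [0.45, 0.187]] [0.238, 0.348, 0.241, 0.347] [ 0.545 -0.001]
63.0 (315, 185, 18, 8) [[ 0.515 -0.081  0.052]] [[ 0.502 -0.082  0.098]]
213.0 (553, 154, 52, 136) [[ 0.509 -0.567  0.052]] [[ 0.496 -0.537  0.098]]
556.0 (293, 152, 34, 24) [[ 0.561 -0.04   0.052]] [[ 0.545 -0.044  0.098]]
616.5 (54, 123, 30, 30) [[0.538 0.439 0.052]] [[0.523 0.402 0.098]]
651.0 (394, 29, 43, 47) [[ 0.842 -0.213  0.052]] [[ 0.807 -0.206  0.098]]
791.0 (559, 0, 25, 97) [[ 0.911 -0.564  0.052]] [[ 0.872 -0.534  0.098]]
scene [[446, 169], [487, 265], [313, 301], [293, 195]]
[[0.456, 0.186], [0.69, 0.15], [0.643, -0.19], [0.408, -0.154]] [0.343, 0.237, 0.344, 0.238] [ 0.549 -0.002]
237.5 (315, 388, 38, 12) [[ 0.811 -0.217  0.052]] [[ 0.817 -0.22   0.098]]
1198.0 (57, 265, 79, 135) [[ 0.618 -0.547  0.052]] [[ 0.637 -0.529  0.098]]
966.5 (136, 220, 46, 41) [[ 0.446 -0.426  0.052]] [[ 0.476 -0.416  0.098]]
678.5 (336, 205, 50, 37) [[ 0.536 -0.048  0.052]] [[ 0.56  -0.062  0.098]]
421.0 (547, 139, 29, 24) [[0.516 0.445 0.052]] [[0.541 0.401 0.098]]
173.0 (592, 72, 26, 14) [[0.352 0.715 0.052]] [[0.387 0.653 0.098]]
728.0 (593, 10, 47, 31) [[0.163 0.952 0.052]] [[0.21  0.876 0.098]]
```

View pics/crop1.png

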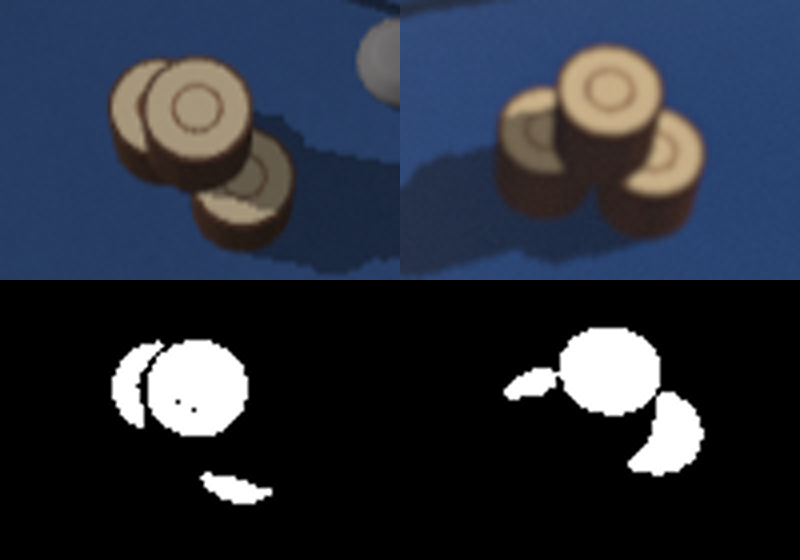

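The crop confirms the heap: the upper round is centred at top (314,164). The lower ones are at top (305,163) and (327,181), with ring centres in the scene view at (345,226) and (375,231).

```bash
cat >> h.py <<'E'
TC=np.array([.547,-.0015]);ty=np.array([.047,.342])/np.hypot(.047,.342);tx=np.array([ty[1],-ty[0]])
def totray(p): d=np.array(p)[:2]-TC; return np.array([d@tx,d@ty])
def toworld(t): return TC+t[0]*tx+t[1]*ty
def move(p):
    """shift in tool axes (cm) from commanded-ish pose to world p=(x,y,z)"""
    s=bot.get_state(); return (s["ee_rot"].T@(np.array(p)-s["tool_pos"])*100).round(2)
E
python3 - <<'E'
from h import *
R={}
for n,px in(("top",[(314.2,163.7),(305,163.5),(326.9,181)]),("scene",[(362.4,215.4),(375,231),(345.2,226)])):
    c=read_camera(n)
    for i,(u,z) in enumerate(zip(px,(.098,.052,.052))):
        p=cast(c,[u],z)[0];R.setdefault(i,[]).append(p);print(n,i,p.round(3),totray(p).round(3))
m=[np.mean(R[i],0) for i in range(3)]
d=(m[1]-m[2])[:2];print("pair dir",d,np.linalg.norm(d),np.arctan2(d[1],d[0]))
s=bot.get_state();print(move([*m[0][:2],.2]), "tool y angle",np.arctan2(s["ee_rot"][1,1],s["ee_rot"][0,1]))
for t in [(-.06,-.1),(.06,.1),(-.06,.1),(0,.0),(.07,.05)]:print(t,toworld(t).round(3))
E
```

```text
top 0 [ 0.544 -0.06   0.098] [ 0.005 -0.058]
top 1 [ 0.558 -0.039  0.052] [ 0.016 -0.036]
top 2 [ 0.531 -0.085  0.052] [-0.005 -0.085]
scene 0 [ 0.546 -0.059  0.098] [ 0.006 -0.057]
scene 1 [ 0.562 -0.035  0.052] [ 0.019 -0.031]
scene 2 [ 0.532 -0.085  0.052] [-0.004 -0.085]
pair dir [0.02869217 0.0480506 ] 0.055965174316426204 1.0324940701587502
[ 47.42 -34.96   3.12] tool y angle -1.152961738253656
(-0.06, -0.1) [ 0.474 -0.092]
(0.06, 0.1) [0.62  0.089]
(-0.06, 0.1) [0.501 0.106]
(0, 0.0) [ 0.547 -0.002]
(0.07, 0.05) [0.623 0.039]
```

>>> drive_tool(series=[1, 4, -3, 0, -0.1, 1, 8, -6, 0, -0.2, 1, 11, -8, 0, -0.3, 1, 14, -10.5, 0, -0.4, 1, 17.5, -13, 0, -0.5, 1, 21, -15.5, 0, -0.61, 1, 24, -18, 0, -0.61, 1, 24, -18, 0, -0.61], newtons=30)

```text
time: 0.97
tool_pos: [0.4044, -0.3016, 0.2319]
ee_rot: [[0.507, 0.862, 0.004], [0.862, -0.507, 0.004], [0.006, 0.001, -1.0]]
contact_force: [0.0, -0.1, -0.6]
width: 0.999
grasp_force: 0.0
```

```bash
python3 -c "
from h import *
s=bot.get_state();print(s['time'],s['tool_pos'].round(3),np.arctan2(s['ee_rot'][1,1],s['ee_rot'][0,1]),move([.545,-.0595,.16]))"
```

```text
0.9667 [ 0.404 -0.302  0.232] -0.531700964945892 [27.96 -0.16  7.34]
```

>>> drive_tool(series=[1, 4, 0, 0, 0, 1, 8, 0, 0, 0, 1, 12, 0, 0.5, 0, 1, 16, 0, 1, 0, 1, 20, 0, 2, 0, 1, 24, -0.1, 2.5, 0, 1, 28, -0.2, 3, 0, 1, 28, -0.2, 3, 0])

```text
time: 1.63
tool_pos: [0.5472, -0.0574, 0.2011]
ee_rot: [[0.505, 0.863, 0.005], [0.863, -0.505, 0.008], [0.009, 0.0, -1.0]]
contact_force: [0.7, 1.0, -0.1]
width: 1.001
grasp_force: 0.0
```

```bash
cat >> h.py <<'E'
def wrist():
    s=bot.get_state(); c=read_camera("wrist"); W=np.eye(4); W[:3,:3]=s["ee_rot"]; W[:3,3]=s["tool_pos"]
    return c,W@c["hand_eye"],s
E
python3 -c "
from h import *
c,T,s=wrist();cv2.imwrite('pics/w1.png',c['img']);print(s['time'],s['tool_pos'].round(3),move([.545,-.0595,.062]))
print(T.round(3))
for x in cv2.findContours(pale(c['img']),0,2)[0]:
    if cv2.contourArea(x)>300: (u,v),r=cv2.minEnclosingCircle(x);print(u,v,r,cast(c,[(u,v)],.098,T).round(4),cast(c,[(u,v)],.052,T).round(4))
"
```

```text
1.6333 [ 0.547 -0.057  0.201] [ 0.18 -0.15 13.91]
[[ 0.863 -0.478 -0.162  0.589]
 [-0.505 -0.818 -0.276  0.016]
 [-0.001  0.32  -0.948  0.343]
 [ 0.     0.     0.     1.   ]]
317.3085021972656 201.074462890625 27.000789642333984 [[ 0.5437 -0.0553  0.098 ]] [[ 0.5353 -0.0687  0.052 ]]
319.4148864746094 160.5 23.843496322631836 [[ 0.5624 -0.0268  0.098 ]] [[ 0.5575 -0.0348  0.052 ]]
613.0 162.0 36.7696533203125 [[ 0.7723 -0.1494  0.098 ]] [[ 0.8067 -0.1805  0.052 ]]
```

View pics/w1.png

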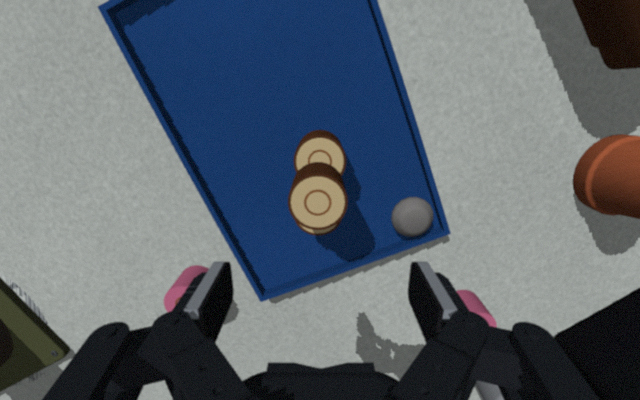

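The wrist view shows the upper round at (317,201) and the lower ones in line behind it at (320,160) and below it. The jaws sit across that line, so I descend and grip.

>>> drive_tool(series=[1, 0, 0, 3.5, 0, 1, 0, 0, 7, 0, 1, 0, 0, 10, 0, 1, 0, 0, 12, 0, 1, 0, 0, 13.9, 0, 1, 0, 0, 13.9, 0, -0.2, 0, 0, 13.9, 0, -1, 0, 0, 13.9, 0])

```text
time: 2.35
tool_pos: [0.5435, -0.0693, 0.0633]
ee_rot: [[0.518, 0.856, 0.001], [0.856, -0.518, -0.0], [0.0, 0.001, -1.0]]
contact_force: [0.2, -0.4, -0.3]
width: 0.752
grasp_force: 0.0
```

>>> drive_tool(series=[-1, 0, 0, 0, 0, -1, 0, 0, 0, 0, -1, 0, 0, 0, 0, -1, 0, 0, 0, 0, -1, 0, 0, 0, 0, -1, 0, 0, 0, 0])

```text
time: 2.85
tool_pos: [0.5437, -0.069, 0.0639]
ee_rot: [[0.517, 0.856, 0.002], [0.856, -0.517, -0.001], [0.001, 0.002, -1.0]]
contact_force: [-1.4, -0.0, 7.4]
width: 0.572
grasp_force: 31.1
```

```bash
python3 -c "
from h import *
s=bot.get_state();print(s['time'],s['tool_pos'].round(3),move([*toworld((-.05,.1)),.12]),s['width'],s['grasp_force'])"
```

```text
2.85 [ 0.544 -0.069  0.064] [ 13.16 -11.74  -5.63] 0.5722140235252994 31.092011332511902
```

>>> drive_tool(series=[-1, 0, 0, -0.5, 0, -1, 0, 0, -1.5, 0, -1, 0, 0, -3.5, 0, -1, 0, 0, -6, 0, -1, 0, 0, -8, 0, -1, 0, 0, -8, 0, -1, 0, 0, -8, 0])

```text
time: 3.43
tool_pos: [0.5439, -0.0688, 0.1441]
ee_rot: [[0.517, 0.856, 0.004], [0.856, -0.517, -0.0], [0.002, 0.003, -1.0]]
contact_force: [-0.6, 0.0, -0.2]
width: 0.575
grasp_force: 31.2
```

```bash
python3 -c "
from h import *
c,T,s=wrist();cv2.imwrite('pics/w2.png',c['img']);print(s['time'],s['tool_pos'].round(3),move([*toworld((-.05,.1)),.14]),s['width'],s['grasp_force'],s['contact_force'])
for x in cv2.findContours(pale(c['img']),0,2)[0]:
    if cv2.contourArea(x)>300: (u,v),r=cv2.minEnclosingCircle(x);print(u,v,r,cast(c,[(u,v)],.178,T).round(4),cast(c,[(u,v)],.052,T).round(4))
"
```

```text
3.4333 [ 0.544 -0.069  0.144] [ 13.17 -11.68   0.28] 0.5750294751009674 31.23297929763794 [-0.57279782  0.03818667 -0.21494849]
320.1181945800781 282.5 55.391998291015625 [[ 0.549  -0.0569  0.178 ]] [[ 0.5052 -0.1298  0.052 ]]
314.41650390625 160.42706298828125 29.913007736206055 [[ 0.573  -0.0133  0.178 ]] [[ 0.5574 -0.0351  0.052 ]]
```

View pics/w2.png

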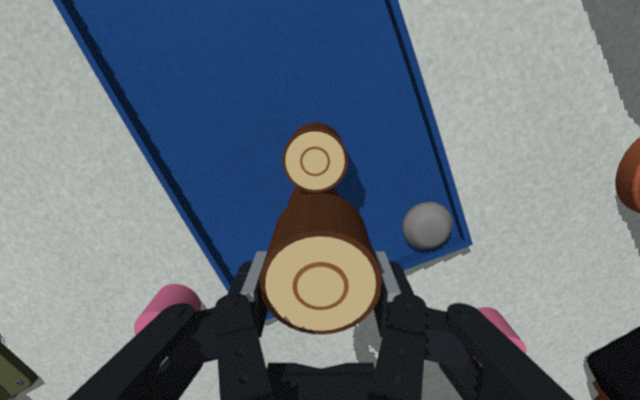

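The upper round is held at (320,283), and the lower rounds are undisturbed. I carry it to the left front of the tray.

>>> drive_tool(series=[-1, 2, -2, 0, 0, -1, 4.5, -4, 0, 0, -1, 7, -6.5, 0, 0, -1, 9.5, -9, 0, 0, -1, 12, -11.7, 0, 0, -1, 12, -11.7, 2, 0, -1, 12, -11.7, 5, 0, -1, 12, -11.7, 8, 0])

```text
time: 4.15
tool_pos: [0.5045, 0.0957, 0.0613]
ee_rot: [[0.515, 0.857, 0.001], [0.857, -0.515, 0.0], [0.001, 0.0, -1.0]]
contact_force: [-0.4, -0.5, -0.2]
width: 0.572
grasp_force: 31.3
```

>>> drive_tool(series=[-1, 0, 0, 1.5, 0, -1, 0, 0, 3, 0, -1, 0, 0, 4, 0, -1, 0, 0, 4, 0, -1, 0, 0, 4, 0])

```text
time: 4.57
tool_pos: [0.5041, 0.0944, 0.0217]
ee_rot: [[0.517, 0.856, -0.002], [0.856, -0.517, -0.001], [-0.001, -0.001, -1.0]]
contact_force: [-0.5, -0.2, -0.4]
width: 0.577
grasp_force: 31.3
```

```bash
python3 -c "
from h import *
s=bot.get_state();print(s['time'],s['tool_pos'].round(4),totray(s['tool_pos']+.012*s['ee_rot'][:,0]))"
```

```text
4.5667 [0.5041 0.0944 0.0217] [-0.0507847  0.1002257]
```

>>> drive_tool(series=[-1, 0, 0, 0.2, 0, -1, 0, 0, 0.4, 0, -1, 0, 0, 0.4, 0, -1, 0, 0, 0.4, 0])

```text
time: 4.9
tool_pos: [0.5051, 0.0946, 0.0188]
ee_rot: [[0.517, 0.856, 0.001], [0.856, -0.517, 0.0], [0.001, 0.001, -1.0]]
contact_force: [0.3, -0.0, -1.0]
width: 0.575
grasp_force: 31.3
```

>>> drive_tool(series=[0.25, 0, 0, 0, 0, 0.4, 0, 0, 0, 0, 0.6, 0, 0, 0, 0, 0.6, 0, 0, 0, 0, 0.6, 0, 0, -1, 0, 0.6, 0, 0, -4, 0, 0.6, 0, 0, -8, 0, 1, 0, 0, -12, 0])

```text
time: 5.57
tool_pos: [0.5037, 0.0943, 0.1397]
ee_rot: [[0.516, 0.856, -0.002], [0.856, -0.516, -0.001], [-0.002, -0.001, -1.0]]
contact_force: [0.5, 0.2, -0.1]
width: 0.917
grasp_force: 0.0
```

```bash
python3 -c "
from h import *
c,T,s=wrist();cv2.imwrite('pics/w3.png',c['img']);print(s['time'],s['tool_pos'].round(3))
c=read_camera('top');m=pale(c['img']);
for x in cv2.findContours(m,0,2)[0]:
    (u,v),r=cv2.minEnclosingCircle(x)
    if cv2.contourArea(x)>100 and 180<u<390 and 90<v<260: p=cast(c,[(u,v)],.052)[0];print(u,v,r,p.round(3),totray(p).round(3))
cv2.imwrite('pics/t3.png',c['img'][90:270,170:400])
a=cv2.resize(cv2.imread('pics/w3.png'),(400,250));b=cv2.resize(c['img'][90:270,170:400],(400,313));cv2.imwrite('pics/m3.png',np.vstack([a,b]))
"
```

```text
5.5667 [0.504 0.094 0.14 ]
321.0789489746094 183.7894744873047 8.547060012817383 [ 0.523 -0.075  0.052] [-0.013 -0.076]
227.0 176.5 12.298474311828613 [0.51  0.102 0.052] [-0.051  0.097]
304.5 163.03846740722656 11.894732475280762 [ 0.559 -0.038  0.052] [ 0.017 -0.034]
```

View pics/m3.png

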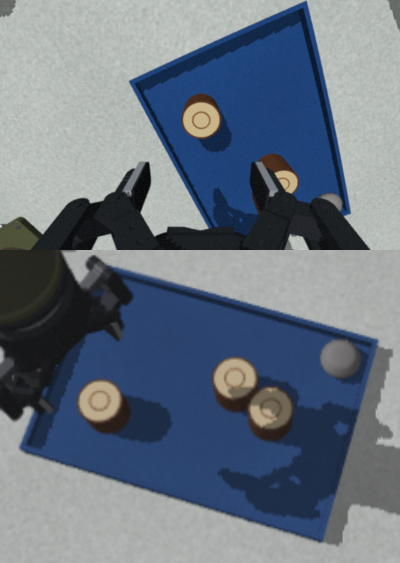

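The placed round stands at top (227,176), tray (-51, 97) mm. The two lower rounds are still at tray (17,-34) and (-5,-85). Next is the nearer one, round1.

```bash
python3 -c "
from h import *
s=bot.get_state();print(move([.559,-.037,.018]),np.arctan2(s['ee_rot'][1,1],s['ee_rot'][0,1]))"
```

```text
[-8.82 11.09 12.64] -0.5436033939741551
```

>>> drive_tool(series=[1, -2, 3, 0, 0, 1, -4.5, 5.5, 0, 0, 1, -6.7, 8.5, 0, 0, 1, -8.8, 11.1, 0, 0, 1, -8.8, 11.1, 1, 0, 1, -8.8, 11.1, 3, 0, 1, -8.8, 11.1, 5, 0, 1, -8.8, 11.1, 5, 0])

```text
time: 6.33
tool_pos: [0.5516, -0.0383, 0.0855]
ee_rot: [[0.517, 0.856, -0.006], [0.856, -0.517, -0.0], [-0.004, -0.005, -1.0]]
contact_force: [-0.3, 0.3, 0.4]
width: 1.003
grasp_force: 0.0
```

```bash
python3 -c "
from h import *
s=bot.get_state();print(move([.559,-.036,.018]))
c,T,s=wrist();cv2.imwrite('pics/w4.png',c['img'])
for x in cv2.findContours(pale(c['img']),0,2)[0]:
    if cv2.contourArea(x)>300: (u,v),r=cv2.minEnclosingCircle(x);print(u,v,r,cast(c,[(u,v)],.052,T).round(4))
"
```

```text
[0.61 0.55 6.75]
327.0882873535156 296.67254638671875 33.51453399658203 [[ 0.5311 -0.0775  0.052 ]]
328.8783874511719 227.5 37.286346435546875 [[ 0.5578 -0.0345  0.052 ]]
115.25352478027344 63.507041931152344 47.734371185302734 [[0.5091 0.1047 0.052 ]]
```

View pics/w4.png

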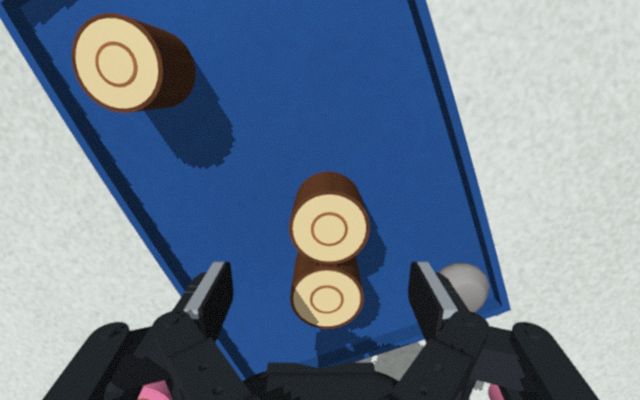

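The near round is at (329,228) and its partner at (327,299), with both jaws clear on each side. A small correction, then down and grip.

>>> drive_tool(series=[1, 0.8, 0.5, 0.5, 0, 1, 0.8, 0.5, 2.5, 0, 1, 0.8, 0.5, 4.5, 0, 1, 0.8, 0.5, 6, 0, 1, 0.8, 0.5, 6.7, 0, 1, 0.8, 0.5, 6.7, 0, 0.3, 0.8, 0.5, 6.7, 0, -1, 0.8, 0.5, 6.7, 0])

```text
time: 7.05
tool_pos: [0.5638, -0.0336, 0.0225]
ee_rot: [[0.517, 0.856, 0.002], [0.856, -0.517, 0.0], [0.001, 0.002, -1.0]]
contact_force: [-0.0, -0.3, -0.2]
width: 0.749
grasp_force: 0.0
```

>>> drive_tool(series=[-1, 0, 0, 0, 0, -1, 0, 0, 0, 0, -1, 0, 0, 0, 0, -1, 0, 0, 0, 0, -1, 0, 0, 0, 0, -1, 0, 0, -0.5, 0, -1, 0, 0, -1.5, 0, -1, 0, 0, -3, 0])

```text
time: 7.72
tool_pos: [0.562, -0.0339, 0.0515]
ee_rot: [[0.517, 0.856, -0.002], [0.856, -0.517, -0.0], [-0.001, -0.001, -1.0]]
contact_force: [0.0, 0.1, -1.0]
width: 0.577
grasp_force: 31.3
```

```bash
python3 -c "
from h import *
s=bot.get_state();print(s['time'],move([*toworld((.05,.03)),.05]))"
```

```text
7.7167 [6.74 0.45 0.14]
```

>>> drive_tool(series=[-1, 1.5, 0.1, -0.5, 0, -1, 3.5, 0.2, -0.5, 0, -1, 5.5, 0.3, -0.5, 0, -1, 6.8, 0.4, 0, 0, -1, 6.8, 0.4, 1.2, 0, -1, 6.8, 0.4, 2.2, 0, -1, 6.8, 0.4, 2.9, 0, -1, 6.8, 0.4, 3, 0])

```text
time: 8.38
tool_pos: [0.5994, 0.0209, 0.0206]
ee_rot: [[0.518, 0.856, -0.003], [0.856, -0.518, -0.002], [-0.003, -0.002, -1.0]]
contact_force: [-3.5, 1.3, 14.6]
width: 0.577
grasp_force: 34.6
```

>>> drive_tool(series=[-1, 0, 0, 0, 0, -1, 0, 0, 0, 0, 0.3, 0, 0, 0, 0, 0.5, 0, 0, 0, 0, 0.6, 0, 0, 0, 0, 0.6, 0, 0, -1, 0, 0.6, 0, 0, -4, 0, 0.6, 0, 0, -8, 0])

```text
time: 9.05
tool_pos: [0.5987, 0.0217, 0.0999]
ee_rot: [[0.517, 0.856, -0.007], [0.856, -0.517, -0.001], [-0.004, -0.005, -1.0]]
contact_force: [1.2, 0.1, -0.0]
width: 0.797
grasp_force: 0.0
```

>>> drive_tool(series=[1, -4, 0, -2, 0, 1, -8, 0, -5, 0, 1, -12, 0, -8, 0, 1, -16, 0, -10, 0, 1, -20, 0, -10, 0, 1, -24, 0, -10, 0, 1, -24, 0, -10, 0])

```text
time: 9.63
tool_pos: [0.473, -0.1897, 0.2025]
ee_rot: [[0.523, 0.852, -0.002], [0.852, -0.523, -0.005], [-0.005, 0.001, -1.0]]
contact_force: [-0.9, -0.7, -0.1]
width: 0.997
grasp_force: 0.0
```

```bash
python3 -c "
from h import *
s=bot.get_state();print(s['time'],s['tool_pos'])
out=[]
for n in('top','scene'):
  c=read_camera(n);m=pale(c['img'])
  for x in cv2.findContours(m,0,2)[0]:
    (u,v),r=cv2.minEnclosingCircle(x);p=cast(c,[(u,v)],.052)[0];t=totray(p)
    if cv2.contourArea(x)>60 and abs(t[0])<.12 and abs(t[1])<.17:print(n,u,v,r,p.round(3),t.round(3))
  out.append(c['img'][90:270,170:400] if n=='top' else c['img'][150:330,275:505])
cv2.imwrite('pics/m5.png',cv2.resize(np.hstack(out),(800,313)))
"
```

```text
9.6333 [ 0.47304037 -0.18969757  0.20248672]
top 325.1176452636719 180.7058868408203 12.186656951904297 [ 0.531 -0.082  0.052] [-0.005 -0.082]
top 227.0 176.5 12.298474311828613 [0.51  0.102 0.052] [-0.051  0.097]
top 280.7173767089844 140.5 11.813125610351562 [0.597 0.015 0.052] [0.047 0.023]
scene 406.31011962890625 238.43670654296875 12.54908275604248 [0.597 0.015 0.052] [0.047 0.023]
scene 346.5 225.5 12.020915031433105 [ 0.532 -0.082  0.052] [-0.004 -0.082]
scene 426.43243408203125 190.81080627441406 11.772998809814453 [0.511 0.102 0.052] [-0.05   0.097]
```

View pics/m5.png

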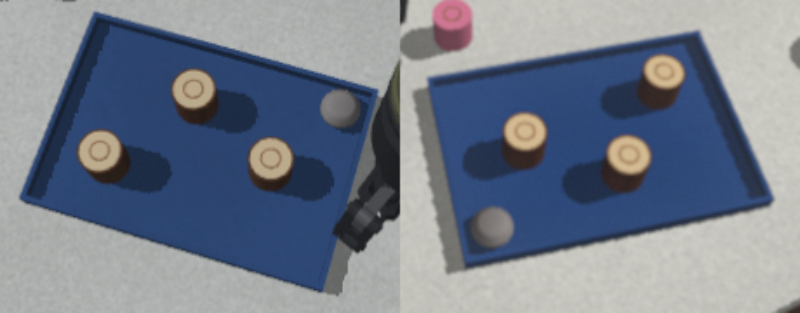

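Both views show three upright rounds, at top (325,181), (227,176) and (281,140). Their centres are at least 117 mm apart and well inside the rim, and the gripper is clear at 0.2 m.

```bash
python3 -c "
from cell import workorder
print(workorder.close_job())"
```

```text
the job is handed in; nothing more can be done
None
```

The job is handed in: all three rounds stand upright on the tray floor, at least 117 mm apart centre to centre by the camera measurements, with the arm clear after about 10 s; the hand-in gave no verdict.

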